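Set an outboard propeller up on the checking stand

ROBOT

A 6-joint arm with a two-finger parallel gripper is mounted at the origin on the work surface. World frame = base frame: x ahead of the robot, y to its left, z up, the work surface at z = 0. Lengths are in m, angles in rad, forces in N, time in s.
With the tool pointing down it reaches from about 0.325 to 0.85 m from the base axis. Payload 4.4 kg.
Tool frame: the origin (TCP) lies midway between the tips of the shut fingers; the grasp point (between the pads) lies 19 mm behind it (tcp_to_grasp is the distance from the TCP to the grasp point, in m); z points along the fingers, y is the line along which they close (so a half turn about z gives the same grasp; the last joint's range is limited). The gripper opens to 94 mm and grips with 3 to 60 N. Pads are 16 mm wide; open, the fingers measure 119 mm over their backs; the gripper's body (75 mm by 177 mm) begins 78 mm behind the grasp point.
Start: joints at [1.006, 0.207, 1.542, -0, 1.393, -0.15], TCP at [0.231, 0.526, 0.205] pointing down, gripper open.
Joint ranges: [-2.73, 2.73], [-0.86, 2.22], [0.23, 2.46], [-1.11, 4.25], [0.08, 2.63], [-2.82, 2.82]. Speed limits (rad/s): [2.79, 2.79, 3.14, 3.14, 3.14, 3.14].

INTERFACE

Orientations are given as a unit quaternion [x, y, z, w].
In Python, from workcell import * gives the robot as it stands. The module is installed in compiled form; this text tells all that it offers.
- The arm moves only by the tool servo_tool, never from a script. Its argument "increments" is a list of rows, each a list of 7 numbers: the turn, a rotation vector about the tool's x, y, z in units of pi/4 rad (1.0 is pi/4 rad), then the shift along the tool's x, y, z in units of 500 mm (1.0 is 500 mm), then the closure, from 0 (fully open) to 1 (shut). A call has 1 to 12 rows; each row shifts and turns the commanded pose from where the row before left it, along the tool's axes as they then stand; what a row does not reach is not made up. A row lasts 1/12 s, in which the tool goes at most 41.7 mm and 7.16 degrees, less where a joint would pass 70% of its speed; a pose out of reach is approached as far as the arm can. A call with a number of a shift or a turn outside -1 to 1 is refused whole. A call with a gripper value outside its range is refused whole. The fingers move at their own pace and stop on an object; the grip force is fixed at half the most. Time passes only in rows, so rows that do not move let the fingers close. It gives the time, the measured TCP pose, the force, the opening and the grip force at its end, in the units of the state.
- read_state(): the state, without advancing time (a new reading comes with each control period).
- read_camera(name): name is "scene" or "top"; returns a dict with "img" (384x512x3 uint8, blue, green, red), "depth" (384x512 float32, m along the optical axis (not along the pixel's ray), 0 where there is no reading), "fx", "fy", "cx", "cy" (pixels), "k1" (the pictures are not rectified: a ray, as slopes to the right and down, at radius r is drawn at 1 + k1 r^2 times it, then the intrinsics apply), "R" (3x3) and "t" (3): a world point X has camera coordinates R X + t. Camera axes: x right, y down, z forward; pixel columns grow to the right and rows downward; lengths in m; the calibration is good to about 2 mm. A picture is of the moment at which its call begins.
- hand_in(): hands the job in; it is judged then, once.
The state is a dict: "time_s": time; "joint_pos": joint angles; "joint_vel": joint speeds; "effort": joint torques, N m; "ee_pos": TCP position; "orientation": TCP orientation; "ft_force": force on the tool from outside, world axes, zero at the start; "torque": the same for the moment, N m; "width": finger opening in m; "finger_force": force on a finger pad.
Only numpy, scipy, OpenCV 4.12 (cv2) and the standard library are available. Lean on these libraries where they do the work, as an engineer would, in place of code of your own. Each camera call takes 0.05 s, during which the arm holds its last target. There are 200 camera calls.

TASK

With a fingertip, push a blade of the black propeller round on its stand until the blade with the orange dot stands in line with the yellow pointer. Then push the blue gauge arm round with a fingertip as far as its stop, so that the gauge's stylus stands over the middle of the orange dot. Push gently, grip or lift nothing, and leave the other things on the bench where they are.

Things in the scene. Friction and masses are not known exactly. Their poses are not given: they have to be found in the camera images.
- stand: grey checking stand fixed to the bench, base plate 200 mm (its x) by 380 mm (its y, from -125 to +255), 18 mm thick. Origin: on the table top directly under the vertical spindle about which the propeller turns; z up. The gauge post, 26 mm thick, rises at y = 215 mm
- pointer_tip (a point): tip of the yellow pointer, on the stand's +y axis, 132 mm from the spindle, 60 mm above the table. The pointer is a fixed cone, 24 mm thick at its root, lying level from y = 172 mm to this tip, and points at the spindle
- propeller (a joint): turn of the black three-bladed propeller about the spindle, rad, counter-clockwise from above; 0 (or 2 pi) = the blade with the orange dot is in line with the yellow pointer; it starts anywhere, at least 0.7 rad off on either side. It turns freely both ways without a stop and stays where it is left; stiff by about 0.12 N m (1.5 N at 85 mm from the spindle)
- mark (a point): centre of the orange dot, 30 mm across, on top of one propeller blade, 85 mm from the spindle, 63 mm above the table, on the blade's middle line. The other two blades are alike but without a dot, 120 degrees either way
- hub_top (a point): top of the brass nut (24 mm thick) on the propeller's axis, 94 mm above the table; the hub, 64 mm thick, ends at 84 mm. Blades: round ears 80 mm across, 5 mm thick, centred 75 mm from the axis at 60 mm height, reaching out to 115 mm, pitched 24 degrees about their own radius (edges between 42 and 78 mm height). At 85 mm radius the gap between neighbours is about 100 mm
- gauge_arm (a joint): turn of the blue gauge arm about its upright post, rad, clockwise from above; 0 = the arm points along the stand's +x axis (parked, starts between 0 and 0.3), 1.571 = at its stop, pointing along the stand's -y axis at the spindle. It stays where it is left; stiff by about 0.08 N m (1.1 N at 70 mm)
- pivot (a point): on the axis of the gauge arm's post, 215 mm from the spindle along the stand's +y axis, at the arm's mid height, 112 mm above the table; the top of the post's cap (32 mm thick) is at 124 mm
- bar_mid (a point): middle of the blue arm, 70 mm from the pivot axis; the arm is a bar 16 mm wide and 16 mm high, underside 104 mm and top 120 mm above the table, free to be pushed between 25 and 105 mm from the pivot axis; beyond is a round dial, 38 mm across, top at 123 mm
- stylus (a point): lower tip of the gauge's stylus, a 6 mm steel pin under the dial, 130 mm from the pivot axis, 88 mm above the table; at the arm's stop it is 85 mm from the spindle on the line of the yellow pointer
- prop_nut: loose brass hexagon nut, 28 mm across, 16 mm high, lying on the table near the stand; origin at the centre of its underside; to be left alone
- washer: loose steel thrust washer, 48 mm across, 6 mm high, lying on the table; origin at the centre of its underside; to be left alone
- filter_box: loose blue carton, 70 x 70 x 85 mm high; origin at the centre of its underside; to be left alone
- white_box: loose white carton, 100 x 65 x 50 mm high; origin at the centre of its underside; to be left alone
- grease_jar: loose jar with a red cap, 64 mm across, 70 mm high; origin at the centre of its underside; to be left alone
- screwdriver: loose screwdriver lying on the table; origin at the centre of its underside; to be left alone
- kit_box: loose brown cardboard box, 60 x 90 x 35 mm high; origin at the centre of its underside; to be left alone

How it is judged:
By the outcome, as a careful person would: the job done as asked, in the order asked, and still so for the second after the job is handed in, with the robot touching nothing.
It also fails if it takes over 64 s, if anything falls off the work surface, if the arm or the gripper's body presses on something with over 40 N, if the wrist force passes 120 N, or if a joint passes its speed limit or range.

## Working session

There is one attempt and no reset: what is moved stays moved. The work goes in short steps, Python scripts to look and compute and a tool call to move; the robot and the scene stay as the last step left them, time stands still between calls to the robot, and variables do not carry over. Pictures are saved under pics/ and viewed, at most 10 in all, crops included, and the job is handed in when it is done.

Besides the shell and the picture viewer there is one more tool, called as a command line: name --pt "numbers of a row" for each row, then --argument value for the rest. servo_tool: Moves the arm, as the interface text tells. Its arguments: {"type":"object","properties":{"increments":{"type":"array","items":{"type":"array","items":{"type":"number"}}}},"required":["increments"]}

```bash
mkdir -p pics; cat > h.py <<'E'
from workcell import *
import numpy as np, cv2
def ray(c,u,v):
    p=np.array([[(u-c["cx"])/c["fx"],(v-c["cy"])/c["fy"]]]);r=p.copy()
    for _ in range(20): r=p/(1+c["k1"]*(r**2).sum())
    R=np.array(c["R"]);t=np.array(c["t"])
    return -R.T@t, R.T@np.array([r[0,0],r[0,1],1])
def onz(c,u,v,z):
    o,d=ray(c,u,v); return o+d*(z-o[2])/d[2]
def proj(c,X):
    p=np.array(c["R"])@np.array(X)+np.array(c["t"]);s=p[:2]/p[2];s=s*(1+c["k1"]*(s**2).sum())
    return s[0]*c["fx"]+c["cx"],s[1]*c["fy"]+c["cy"]
def blobs(c,lo,hi,z,amin=15):
    m=cv2.inRange(cv2.cvtColor(c["img"],cv2.COLOR_BGR2HSV),lo,hi)
    n,l,s,ce=cv2.connectedComponentsWithStats(m)
    return [(s[i][4],ce[i].round(1),onz(c,*ce[i],z).round(4)) for i in range(1,n) if s[i][4]>=amin]
E
python3 - <<'E'
from h import *
s=read_state();print(s["orientation"],s["ee_pos"],s["width"])
for n in ("scene","top"):
    c=read_camera(n);cv2.imwrite(f"pics/{n}0.png",c["img"]);print(n,c["fx"],c["k1"],-np.array(c["R"]).T@np.array(c["t"]))
    print("orange",blobs(c,(5,150,120),(16,255,255),.063));print("yellow",blobs(c,(20,120,120),(35,255,255),.06));print("blue",blobs(c,(95,120,60),(125,255,255),.12))
E
```

```text
[ 2.05443416e-01  9.78668344e-01 -1.05571012e-03 -4.00940072e-04] [0.23078563 0.52578544 0.20429484] 0.09411920921825723
scene 384.05883929596706 -0.09381077181663983 [ 0.99413724 -0.56889425  0.81236303]
orange [(np.int32(302), array([32.8, 14.7]), array([-1.1495,  0.376 ,  0.063 ])), (np.int32(1963), array([181.9,  16.9]), array([-0.3938,  0.7426,  0.063 ])), (np.int32(465), array([133.2,  18.9]), array([-0.5902,  0.6015,  0.063 ])), (np.int32(382), array([145.2,  50.8]), array([-0.2802,  0.3961,  0.063 ])), (np.int32(412), array([34.5, 73.6]), array([-0.5416,  0.0222,  0.063 ])), (np.int32(491), array([ 44.5, 121.4]), array([-0.204 , -0.1444,  0.063 ])), (np.int32(18), array([299.1, 138.6]), array([0.5585, 0.2535, 0.063 ])), (np.int32(64), array([173.5, 227. ]), array([ 0.4793, -0.2177,  0.063 ])), (np.int32(108), array([114.3, 273.1]), array([ 0.4596, -0.3937,  0.063 ])), (np.int32(152), array([274.5, 352.9]), array([ 0.8567, -0.3333,  0.063 ])), (np.int32(62), array([275.4, 357.1]), array([ 0.8628, -0.3393,  0.063 ])), (np.int32(74), array([290.8, 368.2]), array([ 0.8986, -0.340
[... 2086 characters left out ...]
y([ 0.4643, -0.3132,  0.06  ]))]
blue [(np.int32(17), array([399.7,  63.1]), array([ 0.9079, -0.4673,  0.12  ])), (np.int32(26), array([420.7,  63.3]), array([ 0.9039, -0.5247,  0.12  ])), (np.int32(486), array([400.7,  84.5]), array([ 0.8445, -0.4623,  0.12  ])), (np.int32(582), array([94.7, 99.2]), array([0.8454, 0.3701, 0.12  ])), (np.int32(56), array([69.7, 91.5]), array([0.8707, 0.4374, 0.12  ])), (np.int32(23), array([90.7, 78.2]), array([0.9073, 0.3818, 0.12  ])), (np.int32(226), array([368.8, 160.6]), array([ 0.6343, -0.3518,  0.12  ])), (np.int32(255), array([353.8, 162.1]), array([ 0.6322, -0.312 ,  0.12  ])), (np.int32(203), array([215.4, 183. ]), array([0.5954, 0.0536, 0.12  ]))]
```

View pics/scene0.png

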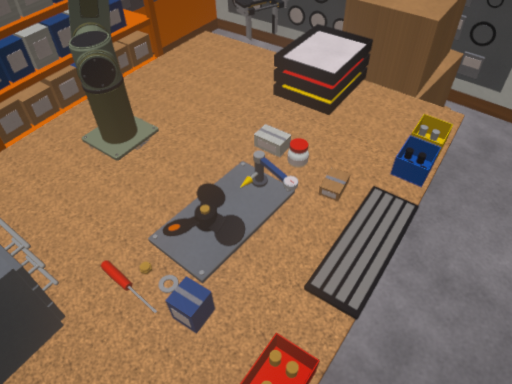

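View pics/top0.png

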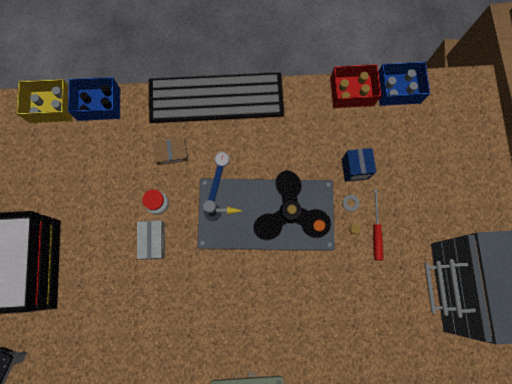

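The scene view shows the stand mid-bench, with the dot blade nearest the bench's right. In the top view (up = +x, left = +y) I read the hub nut at (291,209), dot (319,225), pointer (232,210), post cap (209,207) and dial (222,159).

```bash
cat >> h.py <<'E'
def cen(c,lo,hi,u,v,r):
    m=cv2.inRange(cv2.cvtColor(c["img"],cv2.COLOR_BGR2HSV),lo,hi);k=np.zeros_like(m);cv2.circle(k,(int(u),int(v)),r,255,-1)
    ys,xs=np.nonzero(m&k); return xs.mean(),ys.mean(),len(xs)
E
python3 - <<'E'
from h import *
c=read_camera("top")
b=cen(c,(12,80,60),(35,255,255),291,209,9);d=cen(c,(5,150,120),(16,255,255),319,225,14);p=cen(c,(20,120,120),(35,255,255),232,210,18)
S=onz(c,*b[:2],.092)[:2];D=onz(c,*d[:2],.063)[:2];P=onz(c,*p[:2],.06)[:2];print(b,d,p,S,D,P)
m=cv2.inRange(c["img"],(70,60,50),(125,115,105)); hs=cv2.cvtColor(c["img"],cv2.COLOR_BGR2HSV);print(hs[240,220],hs[185,250],c["img"][240,220])
lo=hs[240,220].astype(int)
m=cv2.inRange(hs,(90,20,40),(130,120,160));cv2.rectangle(m,(0,0),(511,383),0,0)
k=np.zeros_like(m);k[170:260,190:342]=255
q=max(cv2.findContours(cv2.morphologyEx(m&k,cv2.MORPH_OPEN,np.ones((3,3))),0,2)[0],key=cv2.contourArea);bx=cv2.boxPoints(cv2.minAreaRect(q))
B=np.array([onz(c,*x,.018)[:2] for x in bx]);print(bx,B)
for n,v in(("pt",P-S),("dot",D-S)):print(n,np.hypot(*v),np.degrees(np.arctan2(v[1],v[0])))
w=cv2.resize(c["img"][140:270,180:350],None,fx=4.5,fy=4.5,interpolation=cv2.INTER_CUBIC);cv2.imwrite("pics/z1.png",w)
E
```

```text
(np.float64(291.5), np.float64(208.76923076923077), 78) (np.float64(318.9247311827957), np.float64(225.03225806451613), 93) (np.float64(232.0677966101695), np.float64(209.84745762711864), 59) [ 0.52161467 -0.14213399] [ 0.47840098 -0.21536492] [0.5328146  0.01565129]
[105  18  84] [111  22  81] [84 81 78]
[[198.60236 247.42708]
 [199.52734 178.98012]
 [333.8136  180.79478]
 [332.8886  249.24174]] [[ 0.44034295  0.1138069 ]
 [ 0.63428298  0.10573911]
 [ 0.60835878 -0.27613813]
 [ 0.41521113 -0.25528399]]
pt 0.1581822844808779 85.93983740773618
dot 0.08503053515300112 -120.54492585490401
```

View pics/z1.png

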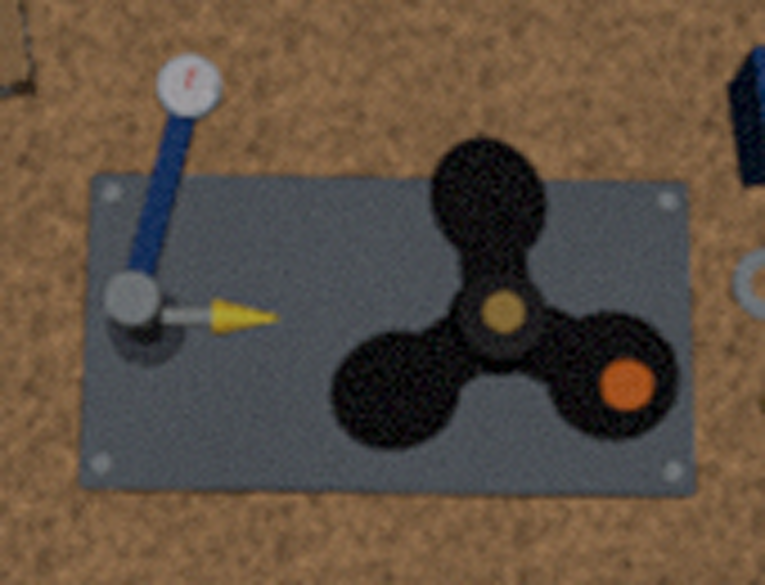

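servo_tool --pt "0 0 0.15 0 0 0 1" --pt "0 0 0.15 0 0 0 1" --pt "0 0 0.15 0 0 0 1" --pt "0 0 0.15 0 0 0 1" --pt "0 0 0.15 0 0 0 1" --pt "0 0 0.15 0 0 0 1" --pt "0 0 0.15 0 0 0 1" --pt "0 0 0.15 0 0 0 1" --pt "0 0 0.15 0 0 0 1" --pt "0 0 0.122 0 0 0 1"

```text
time_s: 0.98
ee_pos: [0.231, 0.5262, 0.2049]
orientation: [0.709, 0.705, -0.0, 0.0]
ft_force: [-0.0, -0.5, 0.1]
width: 0.0306
finger_force: 0.0
```

The zoomed crop shows the nut (503,312), dot (627,385), pointer tip (278,319) and post cap (132,298), with the bar leading up to the dial at (188,85). The dot stands at -120.5° and the pointer at about 86°, so I'll push clockwise about 153.5°.

servo_tool --pt "0 0 0 -0.0618 0.0277 0 1" --pt "0 0 0 -0.0618 0.0277 0 1" --pt "0 0 0 -0.0618 0.0277 0 1" --pt "0 0 0 -0.0618 0.0277 0 1" --pt "0 0 0 -0.0618 0.0277 0 1" --pt "0 0 0 -0.0618 0.0277 0 1" --pt "0 0 0 -0.0618 0.0277 0 1" --pt "0 0 0 -0.0618 0.0277 0 1" --pt "0 0 0 -0.0618 0.0277 0 1" --pt "0 0 0 -0.0618 0.0277 0 1" --pt "0 0 0 -0.0618 0.0277 0 1" --pt "0 0 0 -0.0618 0.0277 0 1"

```text
time_s: 1.98
ee_pos: [0.3979, 0.1542, 0.2053]
orientation: [0.707, 0.707, 0.0, -0.0]
ft_force: [0.7, 0.7, 0.1]
width: 0.0007
finger_force: 0.0
```

servo_tool --pt "0 0 0 -0.0618 0.0277 0 1" --pt "0 0 0 -0.0618 0.0277 0 1" --pt "0 0 0 -0.0618 0.0277 0 1" --pt "0 0 0 -0.0618 0.0277 0 1" --pt "0 0 0 -0.0618 0.0277 0 1" --pt "0 0 0 -0.0618 0.0277 0 1" --pt "0 0 0 -0.0618 0.0277 0 1" --pt "0 0 0 -0.0618 0.0277 0 1" --pt "0 0 0 -0.0618 0.0277 0 1" --pt "0 0 0 -0.0618 0.0277 0 1" --pt "0 0 0 -0.0618 0.0277 0 1" --pt "0 0 0 -0.0618 0.0277 0 1"

```text
time_s: 2.98
ee_pos: [0.5644, -0.2164, 0.2049]
orientation: [0.707, 0.707, -0.0, -0.0]
ft_force: [0.8, 0.0, 0.6]
width: 0.0007
finger_force: 0.0
```

servo_tool --pt "0 0 0 0 0 0.034 1" --pt "0 0 0 0 0 0.034 1" --pt "0 0 0 0 0 0.034 1" --pt "0 0 0 0 0 0.034 1" --pt "0 0 0 0 0 0.034 1" --pt "0 0 0 0 0 0.034 1" --pt "0 0 0 0 0 0.034 1" --pt "0 0 0 0 0 0.034 1" --pt "0 0 0 0 0 0.034 1" --pt "0 0 0 0 0 0.034 1" --pt "0 0 0 0 0 0 1"

```text
time_s: 3.9
ee_pos: [0.5609, -0.213, 0.0311]
orientation: [0.707, 0.707, -0.001, -0.004]
ft_force: [-0.3, -0.6, -0.5]
width: 0.0
finger_force: 0.0
```

```bash
python3 - <<'E'
import numpy as np
S=np.array([.5216,-.1421])
def P(a): return S+.085*np.array([np.cos(np.radians(a)),np.sin(np.radians(a))])
a=-60.5;p=np.array([.5644,-.2164])
while a>-246:
    a-=6;q=P(a);d=(q-p)/.5;print(round(a,1),"tx %.4f ty %.4f"%(d[1],d[0]),q.round(4));p=q
E
```

```text
-66.5 tx -0.0073 ty -0.0178 [ 0.5555 -0.2201]
-72.5 tx -0.0062 ty -0.0167 [ 0.5472 -0.2232]
-78.5 tx -0.0045 ty -0.0172 [ 0.5385 -0.2254]
-84.5 tx -0.0026 ty -0.0176 [ 0.5297 -0.2267]
-90.5 tx -0.0008 ty -0.0178 [ 0.5209 -0.2271]
-96.5 tx 0.0011 ty -0.0178 [ 0.512  -0.2266]
-102.5 tx 0.0029 ty -0.0176 [ 0.5032 -0.2251]
-108.5 tx 0.0048 ty -0.0171 [ 0.4946 -0.2227]
-114.5 tx 0.0065 ty -0.0166 [ 0.4864 -0.2194]
-120.5 tx 0.0082 ty -0.0158 [ 0.4785 -0.2153]
-126.5 tx 0.0098 ty -0.0148 [ 0.471  -0.2104]
-132.5 tx 0.0113 ty -0.0137 [ 0.4642 -0.2048]
-138.5 tx 0.0127 ty -0.0125 [ 0.4579 -0.1984]
-144.5 tx 0.0139 ty -0.0111 [ 0.4524 -0.1915]
-150.5 tx 0.0150 ty -0.0096 [ 0.4476 -0.184 ]
-156.5 tx 0.0159 ty -0.0079 [ 0.4436 -0.176 ]
-162.5 tx 0.0167 ty -0.0062 [ 0.4405 -0.1677]
-168.5 tx 0.0172 ty -0.0045 [ 0.4383 -0.159 ]
-174.5 tx 0.0176 ty -0.0026 [ 0.437  -0.1502]
-180.5 tx 0.0178 ty -0.0008 [ 0.4366 -0.1414]
-186.5 tx 0.0178 ty 0.0011 [ 0.4371 -0.1325]
-192.5 tx 0.0176 ty 0.0029 [ 0.4386 -0.1237]
-198.5 tx 0.0171 ty 0.0048 [ 0.441  -0.1151]
-204.5 tx 0.0166 ty 0.0065 [ 0.4443 -0.1069]
-210.5 tx 0.0158 ty 0.0082 [ 0.4484 -0.099 ]
-216.5 tx 0.0148 ty 0.0098 [ 0.4533 -0.0915]
-222.5 tx 0.0137 ty 0.0113 [ 0.4589 -0.0847]
-228.5 tx 0.0125 ty 0.0127 [ 0.4653 -0.0784]
-234.5 tx 0.0111 ty 0.0139 [ 0.4722 -0.0729]
-240.5 tx 0.0096 ty 0.0150 [ 0.4797 -0.0681]
-246.5 tx 0.0079 ty 0.0159 [ 0.4877 -0.0641]
```

servo_tool --pt "0 0 0 -0.0073 -0.0178 -0.004 1" --pt "0 0 0 -0.0062 -0.0167 -0.004 1" --pt "0 0 0 -0.0045 -0.0172 0 1" --pt "0 0 0 -0.0026 -0.0176 0 1" --pt "0 0 0 -0.0008 -0.0178 0 1" --pt "0 0 0 0.0011 -0.0178 0 1"

```text
time_s: 4.4
ee_pos: [0.512, -0.2258, 0.0407]
orientation: [0.707, 0.707, 0.001, 0.002]
ft_force: [1.8, -0.1, 0.5]
width: 0.0005
finger_force: 0.8
```

servo_tool --pt "0 0 0 0.0029 -0.0176 0 1" --pt "0 0 0 0.0048 -0.0171 0 1" --pt "0 0 0 0.0065 -0.0166 0 1" --pt "0 0 0 0.0082 -0.0158 0 1" --pt "0 0 0 0.0098 -0.0148 0 1" --pt "0 0 0 0.0113 -0.0137 0 1" --pt "0 0 0 0.0127 -0.0125 0 1" --pt "0 0 0 0.0139 -0.0111 0 1" --pt "0 0 0 0.015 -0.0096 0 1" --pt "0 0 0 0.0159 -0.0079 0 1"

```text
time_s: 5.23
ee_pos: [0.4429, -0.1739, 0.0395]
orientation: [0.707, 0.707, -0.0, 0.0]
ft_force: [0.4, -2.3, -0.7]
width: 0.0005
finger_force: 0.8
```

```bash
cat >> h.py <<'E'
def look(name=None):
    c=read_camera("top");print("T",[(b[0],b[1],b[2][:2],np.degrees(np.arctan2(b[2][1]+.1421,b[2][0]-.5216)).round(1)) for b in blobs(c,(5,150,120),(16,255,255),.063,5) if .35<b[2][0]<.7 and abs(b[2][1])<.3])
    s=read_camera("scene");print("S",[(b[0],b[1],b[2][:2],np.degrees(np.arctan2(b[2][1]+.1421,b[2][0]-.5216)).round(1)) for b in blobs(s,(5,150,120),(16,255,255),.063,5) if .35<b[2][0]<.7 and abs(b[2][1])<.3])
    if name: cv2.imwrite(f"pics/{name}.png",np.hstack([cv2.resize(i,(400,400)) for i in (c["img"][130:270,180:350],s["img"][110:290,120:320])]))
    return c,s
E
python3 -c "
from h import *
look('a');print(read_state()['ee_pos'],read_state()['ft_force'])"
```

```text
T [(np.int32(6), array([152.5, 189. ]), array([0.6016, 0.2293]), np.float64(77.8)), (np.int32(5), array([146. , 191.2]), array([0.5964, 0.2469]), np.float64(79.1)), (np.int32(5), array([142., 200.]), array([0.5726, 0.2578]), np.float64(82.7))]
S [(np.int32(22), array([300.8, 139.6]), array([0.5651, 0.2523]), np.float64(83.7))]
[ 0.44188165 -0.17249983  0.03893516] [-0.68016755 -0.4243042   0.25076539]
```

View pics/a.png

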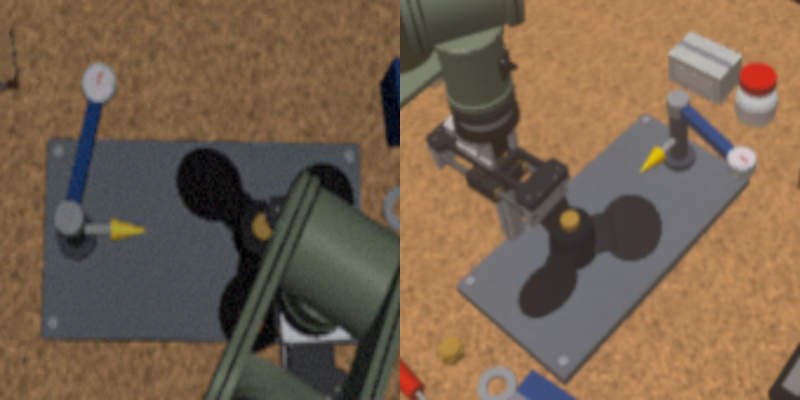

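Picture: the fingertip is against the dot blade. The dot blade is now at about (245,310) in the left crop, which is roughly -190°, so the finger trails it by about 33°. I'll keep pushing and stop a little short.

servo_tool --pt "0 0 0 0.0167 -0.0062 0 1" --pt "0 0 0 0.0172 -0.0045 0 1" --pt "0 0 0 0.0176 -0.0026 0 1" --pt "0 0 0 0.0178 -0.0008 0 1" --pt "0 0 0 0.0178 0.0011 0 1" --pt "0 0 0 0.0176 0.0029 0 1" --pt "0 0 0 0.0171 0.0048 0 1" --pt "0 0 0 0.0166 0.0065 0 1" --pt "0 0 0 0.0158 0.0082 0 1" --pt "0 0 0 0.0148 0.0098 0 1" --pt "0 0 0 0.0068 0.0056 0 1" --pt "0 0 0 0 0 0 1"

```text
time_s: 6.33
ee_pos: [0.4563, -0.0855, 0.0393]
orientation: [0.706, 0.708, 0.0, -0.0]
ft_force: [-0.3, -0.4, -0.2]
width: 0.0003
finger_force: 0.1
```

```bash
python3 -c "
from h import *
look('b');print(read_state()['ee_pos'],read_state()['ft_force'])"
```

```text
T [(np.int32(7), array([153., 189.]), array([0.6016, 0.228 ]), np.float64(77.8)), (np.int32(5), array([144.4, 193. ]), array([0.5917, 0.2513]), np.float64(79.9)), (np.int32(6), array([142. , 199.5]), array([0.574 , 0.2578]), np.float64(82.5))]
S [(np.int32(21), array([300.7, 139.7]), array([0.565 , 0.2518]), np.float64(83.7)), (np.int32(93), array([221.6, 193.4]), array([ 0.5068, -0.0608]), np.float64(100.3))]
[ 0.45610589 -0.08631831  0.03940115] [-0.40666082  0.26996233  0.19223007]
```

View pics/b.png

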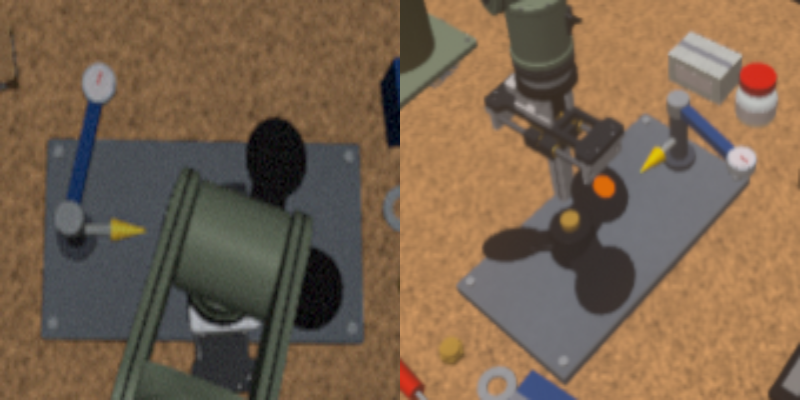

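Picture: the dot is visible in the scene view at (221.6,193.4), about 14° short of the pointer. I'll push about 10° more, then measure within the scene view itself.

servo_tool --pt "0 0 0 0.0055 0.005 0 1" --pt "0 0 0 0.0055 0.0052 0 1" --pt "0 0 0 0.0052 0.0055 0 1" --pt "0 0 0 0.005 0.0057 0 1" --pt "0 0 0 0 0 0 1" --pt "0 0 0 0 0 0 1"

```text
time_s: 6.93
ee_pos: [0.4669, -0.0758, 0.0395]
orientation: [0.707, 0.708, 0.0, 0.0]
ft_force: [0.3, 0.0, -0.2]
width: 0.0005
finger_force: 0.0
```

```bash
cat >> h.py <<'E'
def meas(n="scene"):
    c=read_camera(n)
    hs=[proj(c,x) for x in ((.5216,-.1421,.092),(.5276,-.0573,.063),(.5328,.0157,.06))]
    b=cen(c,(15,90,60),(35,255,255),*hs[0],9);d=cen(c,(4,150,120),(16,255,255),*hs[1],22);p=cen(c,(20,120,120),(35,255,255),*hs[2],18)
    S=onz(c,*b[:2],.092)[:2];D=onz(c,*d[:2],.063)[:2];P=onz(c,*p[:2],.06)[:2]
    print(n,b[2],d[2],p[2],S,D,P)
    f=lambda v:(np.hypot(*v).round(4),np.degrees(np.arctan2(v[1],v[0])).round(2))
    print("ptr",f(P-S),"dot",f(D-S)); return c
E
python3 -c "
from h import *
meas();print(read_state()['ee_pos'],read_state()['ft_force'])"
```

```text
scene 97 98 69 [ 0.52281835 -0.14538938] [ 0.51955746 -0.05942564] [0.53222568 0.01771787]
ptr (np.float64(0.1634), np.float64(86.7)) dot (np.float64(0.086), np.float64(92.17))
[ 0.46682131 -0.07591597  0.0395198 ] [-0.41582196 -0.24724931 -0.02870742]
```

servo_tool --pt "0 0 0 0.004 0.0044 0 1" --pt "0 0 0 0.004 0.0045 0 1" --pt "0 0 0 0 0 0 1" --pt "0 0 0 0 0 0 1"

```text
time_s: 7.32
ee_pos: [0.4711, -0.0718, 0.0394]
orientation: [0.707, 0.707, 0.0, -0.0]
ft_force: [-0.7, 0.3, 0.9]
width: 0.0003
finger_force: 0.2
```

```bash
python3 -c "
from h import *
meas();print(read_state()['ee_pos'],read_state()['ft_force'])"
```

```text
scene 97 101 69 [ 0.52292152 -0.14519549] [ 0.52409705 -0.05970331] [0.53222568 0.01771787]
ptr (np.float64(0.1632), np.float64(86.73)) dot (np.float64(0.0855), np.float64(89.21))
[ 0.47104596 -0.07188872  0.03944055] [-1.24179096  0.28426096 -0.64674835]
```

servo_tool --pt "0 0 0 -0.009 -0.011 0 1" --pt "0 0 0 0 -0.01 0 1" --pt "0 0 0 0 0 -0.04 1" --pt "0 0 0 0 0 -0.05 1" --pt "0 0 0 0 0 -0.05 1" --pt "0 0 0 0 -0.06 0 1" --pt "0 0 0 0 -0.06 0 1" --pt "0 0 0 0 -0.06 0 1" --pt "0 0 0 0 -0.06 0 1" --pt "0 0 0 0 0 0 1"

```text
time_s: 8.2
ee_pos: [0.3345, -0.075, 0.1076]
orientation: [0.707, 0.707, -0.001, -0.002]
ft_force: [-0.8, 0.3, -0.4]
width: 0.0005
finger_force: 0.0
```

```bash
python3 -c "
from h import *
c=meas();c=meas('top');print(read_state()['ee_pos'],read_state()['ft_force'])
cv2.imwrite('pics/c.png',cv2.resize(c['img'][130:270,180:350],None,fx=4,fy=4,interpolation=2))"
```

```text
scene 97 101 69 [ 0.52330842 -0.14525471] [ 0.52409705 -0.05970331] [0.53222568 0.01771787]
ptr (np.float64(0.1632), np.float64(86.87)) dot (np.float64(0.0856), np.float64(89.47))
top 79 79 61 [ 0.52147626 -0.1420401 ] [ 0.52285784 -0.05710002] [0.5327064  0.01557325]
ptr (np.float64(0.158), np.float64(85.92)) dot (np.float64(0.085), np.float64(89.07))
[ 0.33983426 -0.07677375  0.10947963] [ 0.27820666 -0.60658472  0.11785704]
```

View pics/c.png

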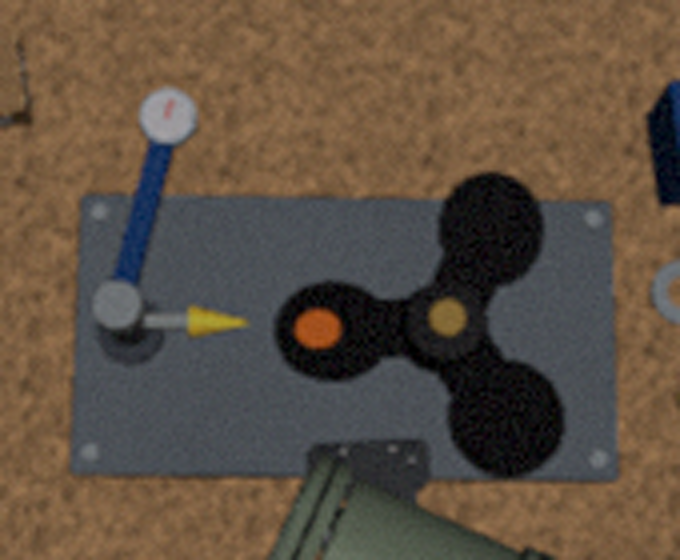

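Picture: the dot is at (318,328) in the crop and the pointer line is clear. In the top view the dot reads 89.1° against 86.0° for the pointer, so about 3.1° is left. I'll re-enter at the same spot and finish the push.

servo_tool --pt "0 0 0 -0.0074 0.0558 0 1" --pt "0 0 0 0 0.0558 0 1" --pt "0 0 0 0 0.0558 0 1" --pt "0 0 0 0 0.0558 0 1" --pt "0 0 0 0 0 0.04 1" --pt "0 0 0 0 0 0.05 1" --pt "0 0 0 0 0 0.05 1" --pt "0 0 0 0 0 0 1" --pt "0 0 0 0 0 0 1"

```text
time_s: 9.05
ee_pos: [0.4517, -0.0799, 0.0383]
orientation: [0.707, 0.707, -0.001, -0.002]
ft_force: [0.9, -0.2, 1.1]
width: 0.0005
finger_force: 0.0
```

servo_tool --pt "0 0 0 0.005 0.011 0 1" --pt "0 0 0 0.005 0.011 0 1" --pt "0 0 0 0.004 0.008 0 1" --pt "0 0 0 0.003 0.006 0 1" --pt "0 0 0 0.002 0.005 0 1" --pt "0 0 0 0.002 0.0035 0 1" --pt "0 0 0 0 0 0 1" --pt "0 0 0 0 0 0 1"

```text
time_s: 9.72
ee_pos: [0.4745, -0.0697, 0.0396]
orientation: [0.707, 0.707, 0.0, 0.0]
ft_force: [0.7, -0.1, -0.1]
width: 0.0006
finger_force: 0.0
```

```bash
python3 -c "
from h import *
meas();print(read_state()['ee_pos'],read_state()['ft_force'])"
```

```text
scene 98 100 69 [ 0.52312943 -0.14518261] [ 0.52820685 -0.05939589] [0.53222568 0.01771787]
ptr (np.float64(0.1632), np.float64(86.8)) dot (np.float64(0.0859), np.float64(86.61))
[ 0.47436101 -0.06971423  0.03947499] [-0.10074188  0.57578345 -0.58288732]
```

servo_tool --pt "0 0 0 -0.009 -0.011 0 1" --pt "0 0 0 0 -0.015 0 1" --pt "0 0 0 0 0 -0.04 1" --pt "0 0 0 0 0 -0.06 1" --pt "0 0 0 0 0 -0.06 1" --pt "0 0 0 0 -0.06 0 1" --pt "0 0 0 0 -0.06 0 1" --pt "0 0 0 0 -0.06 0 1" --pt "0 0 0 0 -0.06 0 1" --pt "0 0 0 0 0 0 1"

```text
time_s: 10.6
ee_pos: [0.335, -0.0727, 0.1174]
orientation: [0.707, 0.707, -0.001, -0.003]
ft_force: [1.0, 0.9, -0.4]
width: 0.0003
finger_force: 0.0
```

```bash
python3 -c "
from h import *
c=meas();c=meas('top');print(read_state()['ee_pos'],read_state()['ft_force'],onz(c,209.25,206,.124))
print('dial',cen(c,(0,0,150),(180,50,255),222,159,9),onz(c,*cen(c,(0,0,150),(180,50,255),222,159,9)[:2],.123))"
```

```text
scene 98 100 69 [ 0.52310444 -0.14499772] [ 0.52820685 -0.05939589] [0.53222568 0.01771787]
ptr (np.float64(0.163), np.float64(86.79)) dot (np.float64(0.0858), np.float64(86.59))
top 78 79 57 [ 0.52161467 -0.14213399] [ 0.52724496 -0.05683936] [0.5329992  0.01611228]
ptr (np.float64(0.1587), np.float64(85.89)) dot (np.float64(0.0855), np.float64(86.22))
[ 0.34037244 -0.07435974  0.11928982] [ 0.04112774 -0.46107874 -0.00636653] [0.53479963 0.07126438 0.124     ]
dial (np.float64(221.44036697247705), np.float64(158.58715596330276), 109) [0.65975796 0.03515282 0.123     ]
```

The propeller is aligned to about 0.3° (0.4 mm at the dot). Next is the gauge: rise, go over the post to the far (+y) side of the blue bar, and lower the tip to about 100 mm.

servo_tool --pt "0 0 0 0 0 -0.08 1" --pt "0 0 0 0 0 -0.08 1" --pt "0 0 0 0.0356 0.0596 0 1" --pt "0 0 0 0.0356 0.0596 0 1" --pt "0 0 0 0.0356 0.0596 0 1" --pt "0 0 0 0.0356 0.0596 0 1" --pt "0 0 0 0.0356 0.0596 0 1" --pt "0 0 0 0.0356 0.0596 0 1" --pt "0 0 0 0.0356 0.0596 0 1" --pt "0 0 0 0.0356 0.0596 0 1" --pt "0 0 0 0.0356 0.0596 0 1" --pt "0 0 0 0 0 0 1"

```text
time_s: 11.7
ee_pos: [0.6144, 0.0893, 0.1974]
orientation: [0.706, 0.708, 0.001, 0.0]
ft_force: [-0.2, -1.1, 0.4]
width: 0.0006
finger_force: 0.0
```

servo_tool --pt "0 0 0 0 0 0.04 1" --pt "0 0 0 0 0 0.04 1" --pt "0 0 0 0 0 0.04 1" --pt "0 0 0 0 0 0.04 1" --pt "0 0 0 0 0 0.04 1" --pt "0 0 0 0 0 0 1" --pt "0 0 0 0 0 0 1"

```text
time_s: 12.28
ee_pos: [0.6085, 0.086, 0.0979]
orientation: [0.707, 0.707, -0.001, -0.001]
ft_force: [-0.3, 0.9, 0.2]
width: 0.0004
finger_force: 0.0
```

```bash
python3 - <<'E'
import numpy as np
V=np.array([.5365,.072])
P=lambda a: V+.073*np.array([np.cos(np.radians(a)),np.sin(np.radians(a))])
a=11;p=P(a)
while a>-77:
    a-=6;q=P(a);d=(q-p)/.5;print(a,"tx %.4f ty %.4f"%(d[1],d[0]),q.round(4));p=q
E
```

```text
5 tx -0.0151 ty 0.0021 [0.6092 0.0784]
-1 tx -0.0153 ty 0.0005 [0.6095 0.0707]
-7 tx -0.0152 ty -0.0011 [0.609  0.0631]
-13 tx -0.0150 ty -0.0027 [0.6076 0.0556]
-19 tx -0.0147 ty -0.0042 [0.6055 0.0482]
-25 tx -0.0142 ty -0.0057 [0.6027 0.0411]
-31 tx -0.0135 ty -0.0072 [0.5991 0.0344]
-37 tx -0.0127 ty -0.0085 [0.5948 0.0281]
-43 tx -0.0117 ty -0.0098 [0.5899 0.0222]
-49 tx -0.0106 ty -0.0110 [0.5844 0.0169]
-55 tx -0.0094 ty -0.0120 [0.5784 0.0122]
-61 tx -0.0081 ty -0.0130 [0.5719 0.0082]
-67 tx -0.0067 ty -0.0137 [0.565  0.0048]
-73 tx -0.0052 ty -0.0144 [0.5578 0.0022]
-79 tx -0.0037 ty -0.0148 [5.504e-01 3.000e-04]
```

servo_tool --pt "0 0 0 -0.0151 0.0021 0 1" --pt "0 0 0 -0.0153 0.0005 0 1" --pt "0 0 0 -0.0152 -0.0011 0 1" --pt "0 0 0 -0.015 -0.0027 0 1" --pt "0 0 0 -0.0147 -0.0042 0 1" --pt "0 0 0 -0.0142 -0.0057 0 1"

```text
time_s: 12.78
ee_pos: [0.6041, 0.0404, 0.1002]
orientation: [0.707, 0.707, 0.001, 0.0]
ft_force: [0.7, 2.0, 1.2]
width: 0.0004
finger_force: 0.8
```

servo_tool --pt "0 0 0 -0.0135 -0.0072 0 1" --pt "0 0 0 -0.0127 -0.0085 0 1" --pt "0 0 0 -0.0117 -0.0098 0 1" --pt "0 0 0 -0.0106 -0.011 0 1" --pt "0 0 0 -0.0094 -0.012 0 1" --pt "0 0 0 -0.0081 -0.013 0 1" --pt "0 0 0 0 0 0 1"

```text
time_s: 13.37
ee_pos: [0.5713, 0.0072, 0.0992]
orientation: [0.707, 0.707, -0.001, -0.0]
ft_force: [0.5, 0.3, -0.6]
width: 0.0007
finger_force: 0.0
```

```bash
python3 -c "
from h import *
look('d');print(read_state()['ee_pos'],read_state()['ft_force'])"
```

```text
T [(np.int32(8), array([151.5, 189.2]), array([0.6011, 0.232 ]), np.float64(78.0)), (np.int32(6), array([142. , 199.5]), array([0.574 , 0.2578]), np.float64(82.5)), (np.int32(79), array([258.9, 210.3]), array([ 0.5272, -0.0568]), np.float64(86.2))]
S [(np.int32(23), array([301. , 139.6]), array([0.5655, 0.2527]), np.float64(83.7)), (np.int32(99), array([228.3, 196.6]), array([ 0.5283, -0.0597]), np.float64(85.4))]
[0.57241776 0.00781233 0.09933542] [-0.43587517 -0.87090031  0.97816085]
```

View pics/d.png

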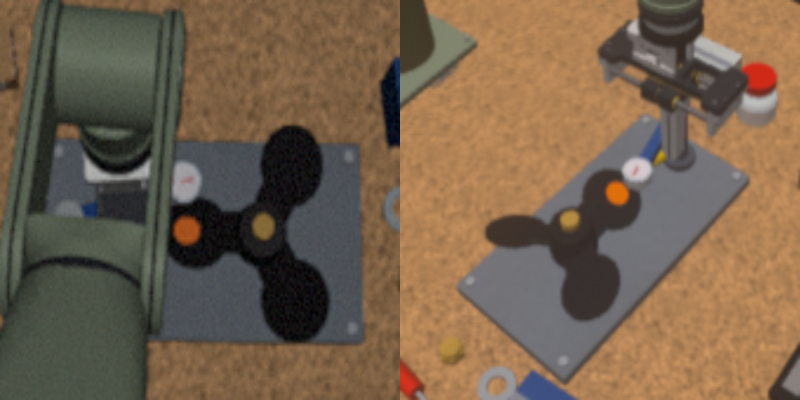

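Picture: the bar has swung with the fingertip and the dial is near the dot, while the dot is unmoved at 86.2°. I'll carry on slowly toward the stop.

servo_tool --pt "0 0 0 -0.0035 -0.007 0 1" --pt "0 0 0 -0.003 -0.007 0 1" --pt "0 0 0 -0.003 -0.007 0 1" --pt "0 0 0 -0.0025 -0.007 0 1"

```text
time_s: 13.8
ee_pos: [0.559, 0.0023, 0.0995]
orientation: [0.707, 0.708, 0.0, 0.0]
ft_force: [2.1, 0.4, -0.2]
width: -0.0
finger_force: 0.6
```

servo_tool --pt "0 0 0 -0.001 -0.004 0 1" --pt "0 0 0 -0.001 -0.004 0 1"

```text
time_s: 13.97
ee_pos: [0.5549, 0.0012, 0.0995]
orientation: [0.707, 0.707, 0.0, 0.0]
ft_force: [1.1, 1.4, -0.2]
width: 0.0006
finger_force: 0.7
```

```bash
cat >> h.py <<'E'
def dial():
    c=read_camera("top");u,v=proj(c,(.53,-.057,.123));k=cen(c,(0,0,140),(180,60,255),u,v-5,20);D=onz(c,*k[:2],.123)[:2]
    w=D-np.array([.5365,.072]);print("dial",k,D,np.hypot(*w),np.degrees(np.arctan2(w[1],w[0])))
E
python3 -c "
from h import *
dial();print(read_state()['ee_pos'],read_state()['ft_force'])"
```

```text
dial (np.float64(257.09016393442624), np.float64(202.04918032786884), 122) [ 0.53863883 -0.05179725] 0.12381572087958173 -89.01020740303797
[0.55457345 0.00113677 0.09946545] [ 0.1026168   0.62221582 -0.15573379]
```

servo_tool --pt "0 0 0 0 -0.003 0 1" --pt "0 0 0 0 -0.003 0 1"

```text
time_s: 14.18
ee_pos: [0.5522, 0.0009, 0.0995]
orientation: [0.707, 0.707, -0.0, 0.0]
ft_force: [1.3, -1.1, -0.5]
width: 0.0007
finger_force: 0.7
```

servo_tool --pt "0 0 0 0 -0.0025 0 1" --pt "0 0 0 0 -0.0025 0 1"

```text
time_s: 14.35
ee_pos: [0.5511, 0.0009, 0.0996]
orientation: [0.707, 0.707, 0.001, 0.002]
ft_force: [7.1, -1.0, -5.8]
width: 0.0004
finger_force: 3.5
```

```bash
python3 -c "
from h import *
dial();print(read_state()['ee_pos'],read_state()['ft_force'])"
```

```text
dial (np.float64(257.02479338842977), np.float64(204.84297520661158), 121) [ 0.53135387 -0.05121537] 0.12332278345526274 -92.39158853439301
[0.5511141  0.00085057 0.09966889] [ 6.30027    -0.22855634 -3.35041305]
```

The force rose to 7 N and the finger stopped advancing, so the arm is at its stop. I'll back off, rise and retreat.

servo_tool --pt "0 0 0 0 0.006 0 1" --pt "0 0 0 0 0.02 0 1" --pt "0 0 0 0 0.03 0 1" --pt "0 0 0 0 0 -0.06 1" --pt "0 0 0 0 0 -0.06 1" --pt "0 0 0 0 0 -0.06 1" --pt "0 0 0 0.04 -0.06 0 1" --pt "0 0 0 0.04 -0.06 0 1" --pt "0 0 0 0.04 -0.06 0 1" --pt "0 0 0 0.04 -0.06 0 1" --pt "0 0 0 0.04 -0.06 0 1" --pt "0 0 0 0.04 -0.06 0 1"

```text
time_s: 15.4
ee_pos: [0.395, 0.1217, 0.189]
orientation: [0.707, 0.707, -0.001, -0.001]
ft_force: [0.3, 0.3, 0.2]
width: 0.0004
finger_force: 0.0
```

servo_tool --pt "0 0 0 0.05 -0.04 0 1" --pt "0 0 0 0.05 -0.04 0 1" --pt "0 0 0 0.05 -0.03 0 1" --pt "0 0 0 0.05 0 0 1" --pt "0 0 0 0 0 0 1" --pt "0 0 0 0 0 0 1"

```text
time_s: 15.9
ee_pos: [0.3415, 0.2215, 0.1894]
orientation: [0.706, 0.709, -0.001, -0.0]
ft_force: [-0.7, -1.0, 0.4]
width: 0.0007
finger_force: 0.0
```

```bash
python3 -c "
from h import *
dial();look('e');print(read_state()['ee_pos'],read_state()['ft_force'])
c=read_camera('top');print(proj(c,(.5276,-.0573,.123)))"
```

```text
dial (np.float64(259.2230769230769), np.float64(206.4923076923077), 130) [ 0.52675173 -0.05660704] 0.12897596588517693 -94.3346661120306
T [(np.int32(5), array([152., 189.]), array([0.6017, 0.2307]), np.float64(77.9)), (np.int32(5), array([144.4, 193. ]), array([0.5917, 0.2513]), np.float64(79.9)), (np.int32(5), array([142., 200.]), array([0.5726, 0.2578]), np.float64(82.7))]
S [(np.int32(23), array([301. , 139.6]), array([0.5655, 0.2527]), np.float64(83.7)), (np.int32(99), array([228.3, 196.4]), array([ 0.5281, -0.0592]), np.float64(85.5))]
[0.34231125 0.22021048 0.18923666] [-0.28297194 -0.49455109  0.35335902]
(np.float64(259.47341432435513), np.float64(206.1530882197394))
```

View pics/e.png

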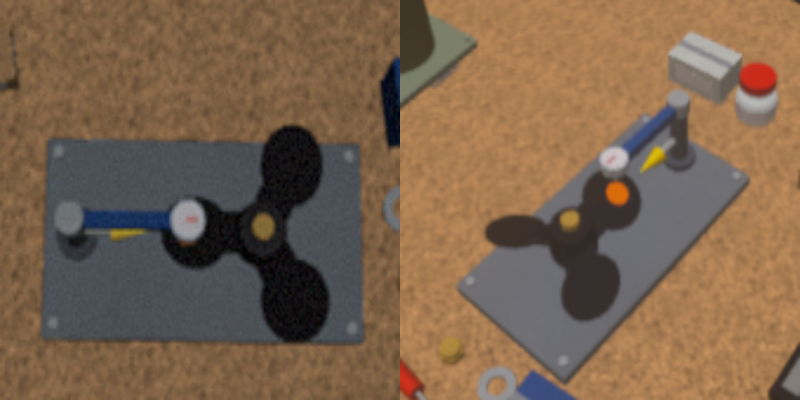

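Picture: the arm stands at its stop with the dial over the dot (-94.3° against -94° expected, dial within about 1 mm of the dot's position). The propeller is unmoved, the robot is clear, and nothing else has shifted. Handing in.

```bash
python3 -c "
from workcell import *
print(hand_in())"
```

```text
the job is handed in; nothing more can be done
None
```

The dot blade is in line with the yellow pointer to about 0.3°, the gauge arm is at its stop with the dial centred within about 1 mm of the dot, and the job is handed in; the hand-in gave no verdict.

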